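Re-tension a quick-release vial clamp

ROBOT

A 6-joint arm with a two-finger parallel gripper is mounted at the origin on a cart in front of the work surface, level with it; the furniture and walls round the work are solid. World frame = base frame: x ahead of the robot, y to its left, z up, the work surface at z = 0. Lengths are in mm, angles in degrees, forces in N, time in s.
With the tool pointing down it reaches from about 425 to 1125 mm from the base axis. Payload 14.9 kg.
Tool frame: the origin (TCP) lies on the centre line of the jaws, within the pads' length; the fingertips stand 17 mm ahead of it and the grasp point (between the pads) lies 2 mm behind it (manip.tips_ahead is the distance from the TCP to the fingertips, in mm); z points along the fingers, y is the line along which they close (so a half turn about z gives the same grasp; the last joint's range is limited). The gripper opens to 91 mm and grips with 3 to 60 N. Pads are 32 mm wide; open, the fingers measure 118 mm over their backs; the gripper's body (76 mm by 178 mm) begins 60 mm behind the grasp point.
Start: joints at [-73.413, 21.709, 99.362, -0, 58.929, -1.908], TCP at [222.052, -663.861, 230.932] pointing down, gripper open.
Joint ranges: [-158.91, 158.91], [-42.39, 125.64], [0.06, 152.35], [-60.88, 240.88], [17.5, 164.5], [-176.32, 176.32]. Speed limits (degrees/s): [108.29, 108.29, 136.94, 180, 180, 180].

INTERFACE

Orientations are given as [roll, pitch, yaw] about the fixed x, y, z axes, in that order (R = Rz(yaw) Ry(pitch) Rx(roll)).
In Python, from station import manip gives the robot as it stands.
- The arm moves only by the tool drive_tool, never from a script. Its arguments are lists of equal length, an entry for each row: "translation": the shift along the tool's x, y, z in cm, a list of three; "angular": the turn, a rotation vector about the tool's x, y, z in degrees, a list of three; "grip": the finger opening in cm, from 0 to 9.12. A call has 1 to 20 rows; each row shifts and turns the commanded pose from where the row before left it, along the tool's axes as they then stand; what a row does not reach is not made up. A row lasts 1/8 s, in which the tool goes at most 62.5 mm and 10.7 degrees, less where a joint would pass 70% of its speed; a pose out of reach is approached as far as the arm can. A call with a gripper value outside its range is refused whole. The fingers move at their own pace and stop on an object; "newtons" is the grip in N (left out, the last holds). Time passes only in rows, so rows that do not move let the fingers close. It gives the time, the measured TCP pose, the force, the opening and the grip force at its end, in the units of the state.
- manip.get_state(): the state, without advancing time (a new reading comes with each control period).
- manip.camera(name): name is "scene" or "top" or "wrist"; returns the picture (480x640x3 uint8, red, green, blue); there is no depth.
- manip.camera_params(name): a dict with "camera_matrix" (3x3 intrinsics, pixels), "rvec" (rotation vector, rad) and "tvec" (3), from world to camera coordinates, as OpenCV has them. Camera axes: x right, y down, z forward; pixel columns grow to the right and rows downward; lengths in mm; the calibration is good to about 2 mm. A picture is of the moment at which its call begins: read the wrist's pose just before it. camera_params takes no time and is no camera call; for the wrist camera it gives the pose at the moment of the call.
- manip.job_done(): hands the job in; it is judged then, once.
The state is a dict: "time_s": time; "joints": joint angles; "joint_velocities": joint speeds; "joint_torque": joint torques, N m; "ee_pos": TCP position; "tool_rot": TCP orientation; "ft_force": force on the tool from outside, world axes, zero at the start; "wrist_torque": the same for the moment, N m; "gripper_width": finger opening in mm; "grasp_force": force on a finger pad.
Only numpy, scipy, OpenCV 4.12 (cv2) and the standard library are available. Lean on these libraries where they do the work, as an engineer would, in place of code of your own. Each camera call takes 0.05 s, during which the arm holds its last target. There are 200 camera calls.

TASK

The blue-capped vial sits loose in its quick-release clamp. On that clamp, flip the red cam lever fully open, turn the black wing nut clockwise (seen from above) until its white end points at the white index line on the outer edge of the plate, then flip the lever fully closed again so that the vial is gripped, upright. Leave the other clamp (the one that holds a white-capped vial) alone.

Things in the scene. Friction and masses are not known exactly. Their poses are not given: they have to be found in the camera images.
- clamp: The clamp with the blue-capped vial (left or right). Origin: underside of its plate, below the vial, 10 mm above the worktop (on feet); z up, y to its left, -x towards the robot (yaw within 0.25). Fixed green plate 10 mm thick, x -50 to 50, y -88 to 130 mm. Vial at x 0, y 2 between two jaws, tops 60 mm above the worktop. Lever pivot at x 0, y -62; wing nut at x 0, y 85 mm.
- clamp_lever (a joint): Red cam lever, vertical pivot: 0 = closed (stop), arm to the clamp's -x; grows anticlockwise from above; 1.6 rad = open (stop), arm to its -y. Round level arm, centre line 46 mm above the worktop, ends 123 mm from the pivot; outer 75 mm a red grip, 18 mm thick. Hub radius 19, top 59 mm. About 1.5 N at the grip moves it; it stays where left.
- clamp_nut (a joint): Wing nut, vertical axis, grows clockwise from above, 0 to 1.8 rad. At 1.4 its white end points at the white index line (the clamp's +y); at v it points 1.4 - v rad anticlockwise of it. Starts slack, 0.1 to 0.45. Upright black wing 48 mm long, 12 thick, 40 to 63 mm above the worktop, on a boss of radius 24, top 35 mm. 0.08 N m turns it; it stays where left.
- blue_vial: Glass vial with a blue screw cap, 29 mm diameter, 66 mm tall, about 35 g, loose, standing on the clamp's plate; origin at the centre of its underside, z along the vial. With the nut at the line and the lever closed the spring-backed jaws grip it.
- other_clamp: The other clamp, fixed, like the first in frame and sizes, lever closed, holding a white-capped vial (26 mm diameter): to be left alone.
There are look-alikes about, which are no part of the job. What is shaped like the blue_vial but yellow is not meant.

How it is judged (in metres and radians):
On the way, in this order (a step that is already met when the one before it is completed fails the run):
1. the lever of the blue-capped vial's clamp is flipped fully open (value of joint clamp_lever above 1.3 rad), for 0.2 s.
2. with the lever open (over 1.0 rad), the wing nut is turned to the index line (within 0.2 rad) (value of joint clamp_lever above 1 rad and value of joint clamp_nut between 1.2 and 1.6 rad), for 0.2 s.
At the end, for the whole second after the job is handed in: The lever is closed (within 0.15 rad of its stop), the nut's white end is within 0.2 rad of the index line, and the vial stands upright (within 0.15 rad), at rest and gripped by the jaws (over 3 N) (value of joint clamp_lever below 0.15 rad and value of joint clamp_nut between 1.2 and 1.6 rad and contact force between clamp and blue_vial above 3 N and angle between blue_vial's own z axis and vertical below 0.15 rad and linear speed of blue_vial below 0.02 m/s); the robot touches nothing.
It fails at once if the robot pushes on the other clamp (over 3 N) (contact force between any of the arm, the fingers and other_clamp above 3 N).
It fails at once if the blue-capped vial is knocked over or taken out (angle between blue_vial's own z axis and vertical above 0.5 rad or z of blue_vial in the frame of clamp above 0.03 m).
It also fails if it takes over 59 s, if anything falls off the work surface, if the arm or the gripper's body presses on something with over 40 N, if the wrist force passes 120 N, or if a joint passes its speed limit or range.

## Working session

There is one attempt and no reset: what is moved stays moved. The work goes in short steps, Python scripts to look and compute and a tool call to move; the robot and the scene stay as the last step left them, time stands still between calls to the robot, and variables do not carry over. Pictures are saved under pics/ and viewed, at most 10 in all, crops included, and the job is handed in when it is done.

Besides the shell and the picture viewer there is one more tool, called as name(argument=value, ...) on one line, values as JSON. drive_tool: Moves the arm, as the interface text tells. Its arguments: {"type":"object","properties":{"translation":{"type":"array","items":{"type":"array","items":{"type":"number"}}},"angular":{"type":"array","items":{"type":"array","items":{"type":"number"}}},"grip":{"type":"array","items":{"type":"number"}},"newtons":{"type":"number"}},"required":["translation","angular","grip"]}

```bash
mkdir -p pics
python3 - <<'E'
from station import manip
import cv2
s=manip.get_state();print(s)
for n in("top","scene"):
    im=manip.camera(n);cv2.imwrite(f"pics/{n}0.png",im[:,:,::-1]);p=manip.camera_params(n);print(n,p)
E
```

```text
{'time_s': 0.0, 'joints': array([-7.34136041e+01,  2.17387895e+01,  9.93951092e+01, -7.84489723e-04,
        5.89295416e+01, -1.90664271e+00]), 'joint_velocities': array([-0.05756853, -0.05240712,  0.10728666,  0.01769765,  0.05103492,
        0.04848546]), 'joint_torque': array([-5.04938682e-03, -7.63731480e+01, -4.34371912e+01,  6.48937910e-02,
        4.23682365e-02, -1.04240316e-04]), 'ee_pos': array([ 221.93151158, -663.48852663,  230.28922075]), 'tool_rot': array([-1.79936572e+02, -1.43960416e-03,  1.84934431e+01]), 'ft_force': array([-0.01985987,  0.64825493, -0.29609139]), 'wrist_torque': array([-0.02104867,  0.04980814, -0.02534859]), 'grasp_force': 0.0, 'gripper_width': 91.33277083144141}
top {'camera_matrix': array([[478.62611619,   0.        , 313.88297612],
       [  0.        , 478.62611619, 239.3854927 ],
       [  0.        ,   0.        ,   1.        ]]), 'rvec': array([ 2.222296  , -2.17873658,  0.11853875]), 'tvec': array([  47.58849855,  584.01034249, 1046.40428428])}
scene {'camera_matrix': array([[450.12273833,   0.        , 324.93685134],
       [  0.        , 450.12273833, 238.49456656],
       [  0.        ,   0.        ,   1.        ]]), 'rvec': array([ 0.84124789, -2.19588395,  1.39787421]), 'tvec': array([452.03107369, 158.92316713, 613.14699618])}
```

View pics/top0.png

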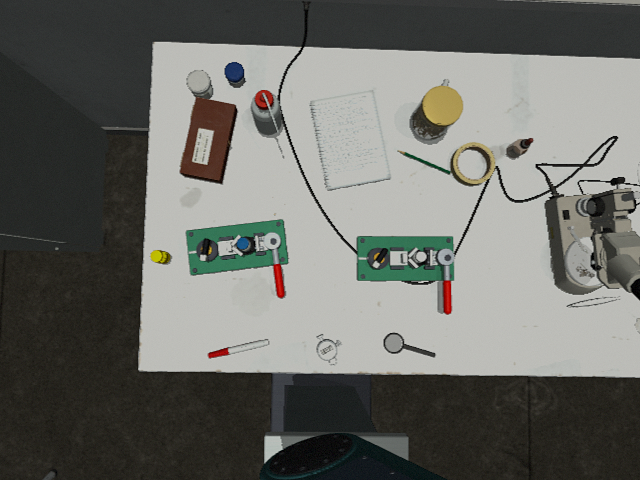

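View pics/scene0.png

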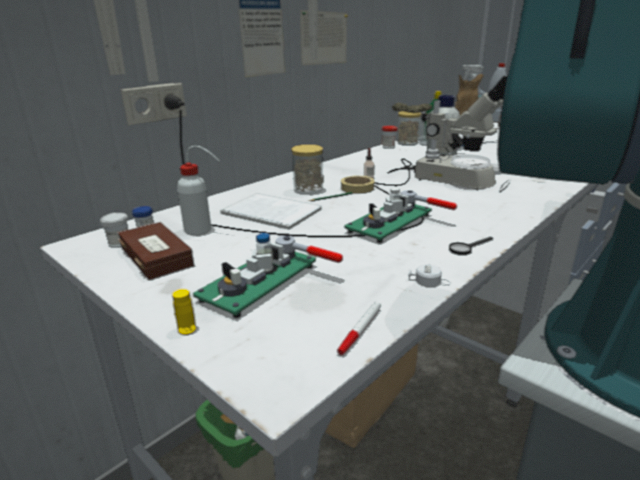

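The left clamp is the target: in the top view its blue cap is near (243,244), lever hub (272,241), grip end (280,296) and nut (207,248). In the scene view its cap is near (263,240), grip (325,254) and nut (232,278).

```bash
cat > h.py <<'E'
import numpy as np, cv2
def P(p):
    R=cv2.Rodrigues(np.array(p['rvec']))[0]; return np.array(p['camera_matrix']),R,np.array(p['tvec']).reshape(3)
def ray(p,uv):
    K,R,t=P(p); d=R.T@np.linalg.solve(K,[uv[0],uv[1],1]); return -R.T@t,d/np.linalg.norm(d)
def onz(p,uv,z):
    c,d=ray(p,uv); return c+d*(z-c[2])/d[2]
def tri(p1,a,p2,b):
    c1,d1=ray(p1,a);c2,d2=ray(p2,b)
    s=np.linalg.lstsq(np.c_[d1,-d2],c2-c1,rcond=None)[0]
    x,y=c1+s[0]*d1,c2+s[1]*d2; return (x+y)/2,np.linalg.norm(x-y)
def proj(p,X):
    K,R,t=P(p); q=K@(R@np.array(X,float)+t); return q[:2]/q[2]
def mask(im,lo,hi,roi=None):
    hsv=cv2.cvtColor(im,cv2.COLOR_RGB2HSV)
    m=cv2.inRange(hsv,lo,hi) if lo[0]<=hi[0] else cv2.inRange(hsv,lo,(180,)+tuple(hi[1:]))|cv2.inRange(hsv,(0,)+tuple(lo[1:]),hi)
    if roi: z=np.zeros_like(m); x0,y0,x1,y1=roi; z[y0:y1,x0:x1]=m[y0:y1,x0:x1]; m=z
    return m
def big(m):
    return max(cv2.findContours(m,cv2.RETR_EXTERNAL,cv2.CHAIN_APPROX_NONE)[0],key=cv2.contourArea)
def cen(c):
    M=cv2.moments(c); return np.array([M['m10'],M['m01']])/M['m00']
RED=((170,120,60),(10,255,255)); GREEN=((60,80,30),(90,255,255)); BLUE=((100,120,40),(125,255,255))
E
python3 - <<'E'
from h import *
from station import manip
t,s=[cv2.imread(f"pics/{n}0.png")[:,:,::-1].copy() for n in("top","scene")]
pt,ps=manip.camera_params("top"),manip.camera_params("scene")
rt,rs=(170,200,300,310),(190,225,350,315)
for n,c in(("red",RED),("blue",BLUE)):
    a,b=cen(big(mask(t,*c,rt))),cen(big(mask(s,*c,rs)))
    print(n,a,b,tri(pt,a,ps,b))
g=mask(t,*GREEN,rt); box=cv2.boxPoints(cv2.minAreaRect(cv2.findNonZero(g)))
W=np.array([onz(pt,b,20) for b in box]);print(W.round(1),W.mean(0),[np.linalg.norm(W[i]-W[i-1]) for i in range(4)])
c=big(mask(t,*RED,rt)); pts=np.array([onz(pt,q[0],46)[:2] for q in c],np.float32); print(cv2.minAreaRect(pts))
E
```

```text
red [278.61574074 280.42515432] [324.20948337 253.35527247] (array([490.75556867, 134.44730164,  45.72375573]), np.float64(0.0024882961201297482))
blue [242.1981982  243.07567568] [262.80365297 237.2260274 ] (array([567.22828553, 210.46919401,  81.26997934]), np.float64(1.08069711232092))
[[596.8 344.2  20. ]
 [627.2 129.4  20. ]
 [528.9 115.6  20. ]
 [499.5 329.1  20. ]] [563.10591479 229.59411378  20.        ] [np.float64(98.41105172620357), np.float64(216.84323037590443), np.float64(99.28029728418664), np.float64(215.48743873447106)]
((490.8551025390625, 134.4945068359375), (72.64490509033203, 16.461105346679688), 8.936944961547852)
```

drive_tool(translation=[[3.2,-3.2,0],[3.2,-3.2,0],[3.2,-3.2,0],[3.2,-3.2,0],[3.2,-3.2,0],[3.2,-3.2,0],[3.2,-3.2,0],[3.2,-3.2,0],[3.2,-3.2,0],[2.8,-4.3,0],[2.8,-4.3,0],[2.8,-4.3,0],[2.8,-4.3,0],[2.8,-4.3,0],[2.8,-4.3,0],[2.8,-4.3,0],[2.8,-4.3,0],[2.8,-4.3,0],[2.8,-4.3,0],[0,0,0]], angular=[[0,0,0],[0,0,0],[0,0,0],[0,0,0],[0,0,0],[0,0,0],[0,0,0],[0,0,0],[0,0,0],[0,0,0],[0,0,0],[0,0,0],[0,0,0],[0,0,0],[0,0,0],[0,0,0],[0,0,0],[0,0,0],[0,0,0],[0,0,0]], grip=[9,9,9,9,9,9,9,9,9,9,9,9,9,9,9,9,9,9,9,9])

```text
time_s: 2.6
ee_pos: [533.3, 199.8, 230.7]
tool_rot: [-180.0, 0.0, 18.7]
ft_force: [-0.4, 0.4, -0.7]
gripper_width: 89.9
grasp_force: 0.0
```

Run:
```python
from h import *
from station import manip
p=manip.camera_params("wrist"); im=manip.camera("wrist"); cv2.imwrite("pics/w1.png",im[:,:,::-1])
import pickle; pickle.dump(p,open("w1.pkl","wb"))
s=manip.get_state(); print(s['ee_pos'],s['tool_rot'],s['joints'],s['time_s'])
c,d=ray(p,(320,240)); print(c,d)
for X in [(574.6,147.4,46),(554.3,293,50),(490.8,134.5,46),(565.7,210.8,86)]: print(proj(p,X))
```

```text
[532.74202782 198.2676219  230.48522259] [1.79995190e+02 4.44372590e-02 1.86212302e+01] [ 1.80666222e+01  9.99596529e+00  1.14760639e+02 -6.37467554e-03
  5.52877847e+01  8.94490223e+01] 2.65
[609.64239199 225.79536943 384.87882464] [-0.2647231  -0.08755584 -0.96034143]
[389.56710275 197.99087666]
[228.73480108 167.96350063]
[370.17160066 282.67006619]
[320.87589929 191.79570039]
```

View pics/w1.png

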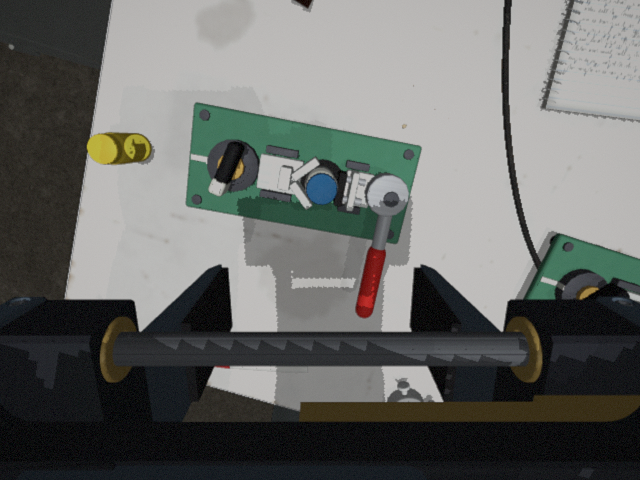

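The wrist view shows the target clamp whole. Its wing's black end is at about (234,148) and the white end at (218,187); the hub is at (388,194), the grip at (370,282) and the blue cap at (321,187).

Run:
```python
from h import *
import pickle
from station import manip
w=cv2.imread("pics/w1.png")[:,:,::-1].copy(); t=cv2.imread("pics/top0.png")[:,:,::-1].copy()
p=pickle.load(open("w1.pkl","rb")); pt=manip.camera_params("top")
rw,rt=(180,95,430,325),(170,200,300,310)
for n,c in(("red",RED),("blue",BLUE)):
    a,b=cen(big(mask(t,*c,rt))),cen(big(mask(w,*c,rw))); print(n,b,tri(pt,a,p,b))
box=cv2.boxPoints(cv2.minAreaRect(cv2.findNonZero(mask(w,*GREEN,(180,95,425,250)))))
W=np.array([onz(p,b,20) for b in box]);print(W.round(1),W.mean(0))
e=W[[0,3]].mean(0)-W[[1,2]].mean(0); print(np.degrees(np.arctan2(e[1],e[0])))
c=big(mask(w,*RED,rw)); print(cv2.minAreaRect(np.array([onz(p,q[0],46)[:2] for q in c],np.float32)))
BLK=((0,0,0),(180,255,38)); WHT=((0,0,130),(180,60,255))
for im,pp,r in((w,p,(205,135,255,200)),(t,pt,(195,235,222,262))):
    for n,c in(("blk",BLK),("wht",WHT)):
        try:
            k=big(mask(im,*c,r)); m=cen(k); print(n,cv2.contourArea(k),m,cv2.minAreaRect(k),onz(pp,m,63))
        except Exception as ex: print(n,ex)
cv2.imwrite("pics/crop.png",np.hstack([cv2.resize(w[125:205,190:270],(400,400),interpolation=0),cv2.resize(t[225:275,185:235],(400,400),interpolation=0)])[:,:,::-1])
```

```text
red [369.93628559 281.93839434] (array([490.75189756, 134.49141619,  44.05977818]), np.float64(0.05289399760829384))
blue [321.23406776 188.87159441] (array([567.48629604, 210.95736516,  81.51999915]), np.float64(0.2799412056801275))
[[499.3 339.4  20. ]
 [597.1 343.4  20. ]
 [628.9 131.8  20. ]
 [530.4 110.9  20. ]] [563.92577719 231.37903973  20.        ]
-172.76882723615304
((489.8681945800781, 134.77293395996094), (73.54446411132812, 17.41567039489746), 8.849029541015625)
blk 642.0 [229.71209761 161.47274143] ((230.52078247070312, 160.67337036132812), (20.66822052001953, 45.95791244506836), 29.19748306274414) [561.96321713 290.99130615  63.        ]
wht 169.0 [215.93885602 187.49408284] ((216.1000213623047, 187.30001831054688), (14.758048057556152, 13.86362075805664), 26.56505012512207) [536.80283014 296.6050907   63.        ]
blk 83.0 [205.93574297 245.70481928] ((205.49728393554688, 246.38375854492188), (7.940318584442139, 15.586551666259766), 17.102725982666016) [561.55771532 289.34552093  63.        ]
wht 38.5 [219.55844156 247.32900433] ((219.0, 248.0), (14.0, 4.0), 90.0) [558.6983123  260.53188199  63.        ]
```

View pics/crop.png

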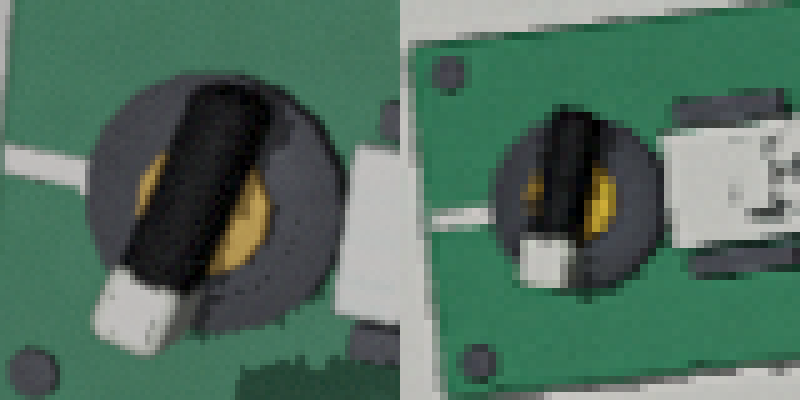

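The crop shows the wing from about (236,143) to (216,190) in the wrist view. In the top view the white end is at (203.5,257.5) and the black tip at (206.5,239).

Run:
```python
from h import *
import pickle
from station import manip
p=pickle.load(open("w1.pkl","rb")); pt=manip.camera_params("top")
print(tri(pt,(203.6,257.6),p,(216,187.5)), "white end")
print(tri(pt,(206.5,239.5),p,(236.5,144.5)), "black end")
for pp,a,b in((p,(236,143),(218,187.4)),(pt,(206.5,238.5),(203.5,260.6))):
    A,B=onz(pp,a,60),onz(pp,b,60);d=B-A; print(A,B,np.degrees(np.arctan2(d[1],d[0])),np.linalg.norm(d))
# boss ellipse centres (z 35) and hub (z 59)
print(onz(p,(190+218/5,125+200/5),35),onz(pt,(185+180/8,225+200/8),35))
print(onz(p,(388,194),59),onz(pt,(272,241),59))
```

```text
(array([536.45249544, 295.21366455,  61.7766272 ]), np.float64(3.1590482266592055)) white end
(array([575.79227442, 291.72780303,  48.35667651]), np.float64(0.665155132241303)) black end
[578.02131381 290.49244541  60.        ] [536.77941747 295.58499255  60.        ] 172.96075241293542 41.555120630009576
[577.10842296 289.25798296  60.        ] [529.97829576 293.94419453  60.        ] 174.32166805165548 47.362532335784756
[555.8725448  292.44800082  35.        ] [553.82176856 290.96320128  35.        ]
[578.78997582 153.01572622  59.        ] [574.75851123 150.08590667  59.        ]
```

drive_tool(translation=[[0,0,0],[-3,2.7,0],[-3.1,2.8,0],[0,0,4],[0,0,4],[0,0,0],[0,0,0]], angular=[[0,0,9.6],[0,0,0],[0,0,0],[0,0,0],[0,0,0],[0,0,0],[0,0,0]], grip=[4,4,4,4,4,4,4])

```text
time_s: 3.52
ee_pos: [481.6, 133.2, 152.1]
tool_rot: [-180.0, -0.0, 8.9]
ft_force: [-0.8, -0.1, 1.3]
gripper_width: 39.7
grasp_force: 0.0
```

Run:
```python
from h import *
from station import manip
p=manip.camera_params("wrist"); im=manip.camera("wrist"); cv2.imwrite("pics/w2.png",im[:,:,::-1])
s=manip.get_state(); print(s['ee_pos'],s['tool_rot'],s['joints'])
pts=[q for q in (onz(p,c[0],46)[:2] for c in big(mask(im,*RED)))]
print(cv2.minAreaRect(np.array(pts,np.float32)))
```

```text
[482.01511374 133.37193696 152.46326816] [-1.79995390e+02 -1.02870368e-01  8.87953911e+00] [ 1.27975356e+01  1.05037191e+01  1.24373904e+02 -3.43559675e-03
  4.50194320e+01  9.39204187e+01]
((490.0892639160156, 135.2308807373047), (72.79766845703125, 17.059694290161133), 9.394952774047852)
```

View pics/w2.png

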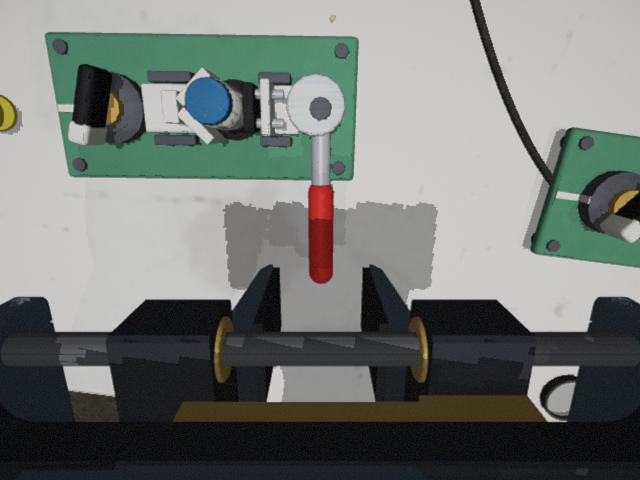

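The lever at (320,235) lies centred and parallel between the fingers. I'm descending around it with slack.

drive_tool(translation=[[0,0,3.6],[0,0,3.6],[0,0,3.6],[0,0,0],[0,0,0]], angular=[[0,0,0],[0,0,0],[0,0,0],[0,0,0],[0,0,0]], grip=[4,4,4,2.6,2.6])

```text
time_s: 4.2
ee_pos: [482.3, 133.7, 44.7]
tool_rot: [-180.0, -0.1, 8.9]
ft_force: [0.0, 0.2, -0.2]
gripper_width: 26.8
grasp_force: 0.0
```

Run:
```python
from station import manip
import numpy as np
s=manip.get_state(); print(s['ee_pos'],s['tool_rot'],s['ft_force'],s['gripper_width'])
# chord per step of a degrees at radius r: translation in tool frame, then turn
r=94
for a in (10,9.5,9): print(a, r*np.sin(np.radians(a)), r*(1-np.cos(np.radians(a))))
```

```text
[482.29996155 133.73162475  44.65330252] [-1.79991909e+02 -1.09001590e-01  8.89916513e+00] [ 0.03847059  0.20713852 -0.16149985] 26.754230796652667
10 16.322928700691453 1.428071216852446
9.5 15.514474950903699 1.2891534555002448
9 14.704839713781702 1.1572959840570496
```

drive_tool(translation=[[0.05,0.98,0],[0.05,0.98,0],[0.05,0.98,0],[0.05,0.98,0],[0.05,0.98,0],[0.05,0.98,0],[0.05,0.98,0],[0.05,0.98,0],[0.05,0.98,0],[0.05,0.98,0],[0.05,0.98,0],[0.05,0.98,0],[0.05,0.98,0],[0.05,0.98,0],[0.05,0.98,0],[0,0,0],[0,0,0],[0,0,0]], angular=[[0,0,-6],[0,0,-6],[0,0,-6],[0,0,-6],[0,0,-6],[0,0,-6],[0,0,-6],[0,0,-6],[0,0,-6],[0,0,-6],[0,0,-6],[0,0,-6],[0,0,-6],[0,0,-6],[0,0,-6],[0,0,0],[0,0,0],[0,0,0]], grip=[2.6,2.6,2.6,2.6,2.6,2.6,2.6,2.6,2.6,2.6,2.6,2.6,2.6,2.6,2.6,2.6,2.6,2.6])

```text
time_s: 6.45
ee_pos: [588.1, 55.2, 43.4]
tool_rot: [180.0, 0.0, 98.8]
ft_force: [-0.4, 0.6, 0.2]
gripper_width: 26.2
grasp_force: 0.0
```

Run:
```python
from h import *
from station import manip
t=manip.camera("top"); pt=manip.camera_params("top"); cv2.imwrite("pics/t2.png",t[:,:,::-1])
s=manip.get_state(); print(s['ee_pos'],s['tool_rot'],s['ft_force'],s['joints'])
for c in cv2.findContours(mask(t,*RED,(260,200,350,310)),cv2.RETR_EXTERNAL,cv2.CHAIN_APPROX_NONE)[0]:
    if cv2.contourArea(c)>15: print(cv2.contourArea(c),onz(pt,cen(c),46))
```

```text
[588.03359531  55.17352829  43.25274387] [1.79988003e+02 2.39084733e-03 9.88403623e+01] [ 0.7606898  0.8838776 -0.7453635] [ 3.09978762e+00  2.82934026e+01  1.14857982e+02 -1.96631965e-03
  3.68364394e+01 -5.73900135e+00]
```

drive_tool(translation=[[0,0,-3.7],[0,0,-3.7],[0,0,-3.7],[0,0,-3.7],[4,0.05,0],[4,0.05,0],[4,0.05,0],[4,0.05,0],[4,0.05,0],[4,0.05,0],[0,0,0],[0,0,0],[0,0,0],[0,0,0],[0,0,0],[0,0,0],[0,0,0],[0,0,0],[0,0,0],[0,0,0]], angular=[[0,0,0],[0,0,0],[0,0,0],[0,0,0],[0,0,0],[0,0,0],[0,0,0],[0,0,0],[0,0,0],[0,0,0],[0,0,-9.3],[0,0,-9.3],[0,0,-9.3],[0,0,-9.3],[0,0,-9.3],[0,0,-9.3],[0,0,-9.3],[0,0,-9.3],[0,0,0],[0,0,0]], grip=[4,4,4,4,4,4,4,4,4,4,4,4,4,4,4,4,4,4,4,4])

```text
time_s: 9.0
ee_pos: [554.0, 292.7, 190.9]
tool_rot: [-180.0, -0.0, 173.1]
ft_force: [0.0, 0.0, 0.3]
gripper_width: 40.3
grasp_force: 0.0
```

Run:
```python
from h import *
from station import manip
t=manip.camera("top"); pt=manip.camera_params("top"); p=manip.camera_params("wrist"); im=manip.camera("wrist"); cv2.imwrite("pics/w3.png",im[:,:,::-1])
import pickle; pickle.dump(p,open("w3.pkl","wb"))
s=manip.get_state(); print(s['ee_pos'],s['tool_rot'],s['ft_force'],s['joints'])
k=mask(t,*RED,(270,225,350,310)); c=big(k); P0=onz(pt,cen(c),46); print(P0, np.degrees(np.arctan2(P0[1]-148,P0[0]-575))+360-188.2)
```

```text
[554.01227639 292.72643393 190.93708418] [-1.79998631e+02 -3.62124203e-03  1.73145789e+02] [-0.58623954 -0.15596302  0.13247033] [ 2.57195004e+01  1.80834773e+01  1.09229776e+02  1.00046396e-03
  5.26905351e+01 -5.74268952e+01]
[586.80032384  63.61237041  46.        ] 89.76032456289329
```

View pics/w3.png

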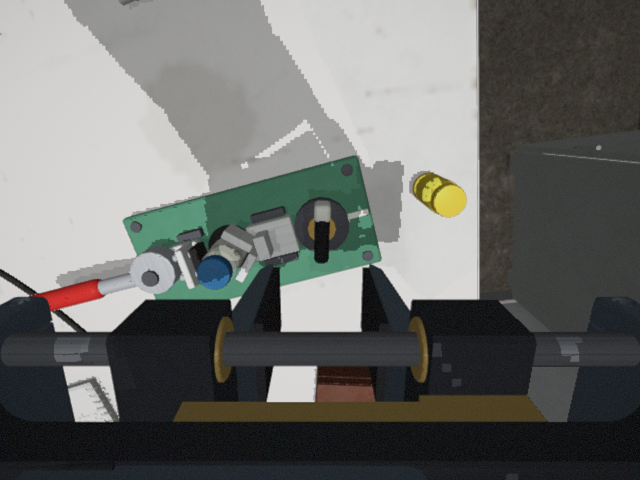

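The lever is open at about 1.57 rad. The wing at (321,230) is in line with the tool and centred between the fingers, so I'm descending to grip it.

drive_tool(translation=[[0,0,3.3],[0,0,3.3],[0,0,3.3],[0,0,3.3],[0,0,0],[0,0,0],[0,0,0],[0,0,0]], angular=[[0,0,0],[0,0,0],[0,0,0],[0,0,0],[0,0,0],[0,0,0],[0,0,0],[0,0,0]], grip=[4,4,4,4,0.8,0.8,0.8,0.8], newtons=10)

```text
time_s: 10.1
ee_pos: [554.9, 293.3, 60.4]
tool_rot: [179.9, 0.1, 173.3]
ft_force: [-2.0, 0.4, 8.1]
gripper_width: 12.0
grasp_force: 10.0
```

drive_tool(translation=[[0,0,-0.2],[0,0,0],[0,0,0],[0,0,0],[0,0,0],[0,0,0],[0,0,0],[0,0,0],[0,0,0],[0,0,0],[0,0,0],[0,0,0],[0,0,0],[0,0,0],[0,0,0]], angular=[[0,0,0],[0,0,6.2],[0,0,6.2],[0,0,6.2],[0,0,6.2],[0,0,6.2],[0,0,6.2],[0,0,6.2],[0,0,6.2],[0,0,6.2],[0,0,6.2],[0,0,6.2],[0,0,6.2],[0,0,0],[0,0,0]], grip=[0.8,0.8,0.8,0.8,0.8,0.8,0.8,0.8,0.8,0.8,0.8,0.8,0.8,0.8,0.8])

```text
time_s: 11.98
ee_pos: [553.6, 292.4, 61.4]
tool_rot: [-179.9, 0.0, 99.0]
ft_force: [-4.4, -4.2, 5.3]
gripper_width: 12.1
grasp_force: 10.0
```

drive_tool(translation=[[0,0,0],[0,0,0],[0,0,-3.25],[0,0,-3.25],[0,0,-3.25],[0,0,-3.25],[0,0,0],[0,0,0]], angular=[[0,0,0],[0,0,0],[0,0,0],[0,0,0],[0,0,0],[0,0,0],[0,0,0],[0,0,0]], grip=[4,4,4,4,4,4,4,4])

```text
time_s: 12.98
ee_pos: [553.8, 292.7, 190.5]
tool_rot: [-180.0, 0.0, 98.9]
ft_force: [-0.8, -0.5, -0.3]
gripper_width: 39.8
grasp_force: 0.0
```

Run:
```python
from h import *
from station import manip
import pickle
t=manip.camera("top"); pt=manip.camera_params("top"); p=manip.camera_params("wrist"); im=manip.camera("wrist"); cv2.imwrite("pics/w4.png",im[:,:,::-1])
pickle.dump(p,open("w4.pkl","wb"))
s=manip.get_state(); print(s['ee_pos'],s['tool_rot'],s['ft_force'],s['joints'])
P0=onz(pt,cen(big(mask(t,*RED,(270,225,350,310)))),46); print(P0)
```

```text
[553.51916171 292.53157786 189.81043011] [-1.79912465e+02  2.37849788e-02  9.89022760e+01] [ 0.86957806 -0.39087835 -0.20985814] [2.57223103e+01 1.81552229e+01 1.09272983e+02 3.22261956e-03
 5.26624670e+01 1.68180958e+01]
[586.80032384  63.61237041  46.        ]
```

View pics/w4.png

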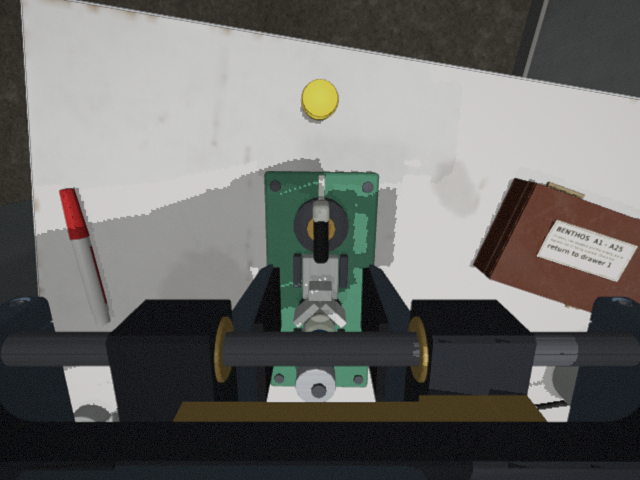

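The nut's white end at (321,205) lines up with the index line at (321,185). Next I go back to the lever.

drive_tool(translation=[[-4,-0.05,0],[-4,-0.05,0],[-4,-0.05,0],[-4,-0.05,0],[-4,-0.05,0],[-4,-0.05,0],[0,0,3.65],[0,0,3.65],[0,0,3.65],[0,0,3.65],[0,0,0],[0,0,0]], angular=[[0,0,0],[0,0,0],[0,0,0],[0,0,0],[0,0,0],[0,0,0],[0,0,0],[0,0,0],[0,0,0],[0,0,0],[0,0,0],[0,0,0]], grip=[4,4,4,4,4,4,4,4,4,4,2.6,2.6])

```text
time_s: 14.58
ee_pos: [588.5, 55.2, 45.6]
tool_rot: [180.0, 0.0, 98.9]
ft_force: [0.3, 0.1, -0.4]
gripper_width: 26.5
grasp_force: 0.0
```

drive_tool(translation=[[0.05,-0.98,0],[0.05,-0.98,0],[0.05,-0.98,0],[0.05,-0.98,0],[0.05,-0.98,0],[0.05,-0.98,0],[0.05,-0.98,0],[0.05,-0.98,0],[0.05,-0.98,0],[0.05,-0.98,0],[0.05,-0.98,0],[0.05,-0.98,0],[0.05,-0.98,0],[0.05,-0.98,0],[0.05,-0.98,0],[0,0,0],[0,0,0]], angular=[[0,0,6],[0,0,6],[0,0,6],[0,0,6],[0,0,6],[0,0,6],[0,0,6],[0,0,6],[0,0,6],[0,0,6],[0,0,6],[0,0,6],[0,0,6],[0,0,6],[0,0,6],[0,0,0],[0,0,0]], grip=[2.6,2.6,2.6,2.6,2.6,2.6,2.6,2.6,2.6,2.6,2.6,2.6,2.6,2.6,2.6,2.6,2.6])

```text
time_s: 16.7
ee_pos: [481.5, 133.1, 45.7]
tool_rot: [-180.0, -0.1, 9.0]
ft_force: [-0.5, -0.1, -0.5]
gripper_width: 25.7
grasp_force: 0.0
```

drive_tool(translation=[[0,-0.2,0],[0,-0.15,0],[0,0,0]], angular=[[0,0,0],[0,0,0],[0,0,0]], grip=[2.6,2.6,2.6])

```text
time_s: 17.08
ee_pos: [480.5, 136.6, 44.9]
tool_rot: [180.0, 0.0, 8.9]
ft_force: [0.7, -0.7, -0.2]
gripper_width: 25.8
grasp_force: 0.3
```

drive_tool(translation=[[0,0.35,0],[0,0,0],[0,0,-3.6],[0,0,-3.6],[0,0,-3.6],[0,0,-3.6],[-1.5,0,0],[0,0,0],[0,0,0]], angular=[[0,0,0],[0,0,0],[0,0,0],[0,0,0],[0,0,0],[0,0,0],[0,0,0],[0,0,0],[0,0,0]], grip=[4,4,4,4,4,4,4,4,4])

```text
time_s: 18.2
ee_pos: [465.7, 130.7, 188.0]
tool_rot: [180.0, 0.1, 8.9]
ft_force: [-0.7, 0.1, 0.4]
gripper_width: 40.2
grasp_force: 0.0
```

Run:
```python
from h import *
from station import manip
t=manip.camera("top"); pt=manip.camera_params("top"); p=manip.camera_params("wrist"); im=manip.camera("wrist"); cv2.imwrite("pics/w5.png",im[:,:,::-1])
s=manip.get_state(); print(s['ee_pos'],s['tool_rot'],s['ft_force'])
for i,q,r in((t,pt,(230,225,350,310)),(im,p,(200,100,500,330))):
    c=big(mask(i,*RED,r)); P0=onz(q,cen(c),46); print(P0,np.degrees(np.arctan2(P0[1]-148,P0[0]-575))%360-188.3,cv2.minAreaRect(np.array([onz(q,k[0],46)[:2] for k in c],np.float32)))
b=cen(big(mask(im,*BLUE,(100,50,320,250)))),cen(big(mask(t,*BLUE,(170,200,300,310)))); print(tri(p,b[0],pt,b[1]))
```

```text
[466.02604191 130.81084448 188.17490095] [1.79996937e+02 7.21361122e-02 8.89174609e+00] [-0.38249834  0.40103847  0.0426588 ]
[521.76565101 139.02900984  46.        ] 1.265544048486447 ((521.9519653320312, 138.70648193359375), (10.585808753967285, 16.087833404541016), 12.410400390625)
[492.29632133 134.96515875  46.        ] 0.6566507004741595 ((490.5537109375, 134.34046936035156), (73.2277603149414, 16.935392379760742), 8.520474433898926)
(array([566.59023447, 208.9307831 ,  87.34642967]), np.float64(0.22376161576914488))
```

View pics/w5.png

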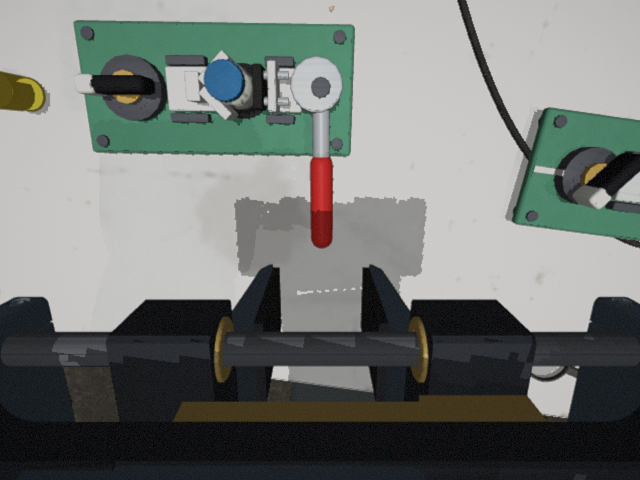

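The lever is closed with its grip at (321,200). The nut points at the index line, the vial stands upright at (223,82), and the robot touches nothing.

```bash
python3 -c "
from station import manip
print(manip.job_done())"
```

```text
the job is handed in; nothing more can be done
None
```

I opened the lever, turned the nut's white end to the index line and closed the lever again (all checked on camera), then handed the job in at about 18 s; the vial looked upright, but its grip force could not be measured and no verdict came back.

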